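Turn down the extractor and tip the stone settings into the tote's lip corner

TASK

First turn the dust extractor's selector knob down to low, the mark with one dot, so that no setting is sucked away; only then move the tote. Pick it up by its bridge handle, clear of the bench, and tip it about 30 degrees towards the corner with the pouring lip until all five stone settings have slid together into that corner, spilling none. Finish while still holding the tote steady in the air, tipped like that, and leave the other things on the bench where they are.

Things in the scene. Friction and masses are not known exactly. Their poses are not given: they have to be found in the camera images.
- selector (a joint): Detented knob on the control box, rad, growing clockwise seen from above. Clicks: 0 off (open ring mark), 0.6 low (one dot), 1.2 medium (two dots), 1.8 high (three dots); stops just beyond 0 and 1.8. When let go it springs into the nearest click; crossing one takes under 0.15 N m. Starts on medium or high.
- selector_grip (a point): Where to grip the knob: on its upright axis, 80 mm above the bench (30 mm above the box's top). Round skirt 44 mm across, 8 mm high, with an upright grip bar 42 mm long (x), 14 mm thick (y), top 38 mm above the box. The frame turns with the knob, z up; the pointer (small nose on the skirt, white line on the bar) is at the -x end.
- control: Fixed grey dust extractor control box, 150 (x) by 130 (y) by 50 mm high, origin under its centre, z up; air grille on top at the +x edge. Knob axis 10 mm to +x of centre. Marks, 37 mm or more from that axis, counter-clockwise from the box's +x: off 231 deg, low 197, medium 162, high 128 (dots in a radial line). The pointer points at the mark set.
- tote: Loose sheet-aluminium tote, 190 (x) by 140 (y) by 42 mm high, walls and floor 4 mm, 0.28 to 0.46 kg empty. Origin: centre of the underside, z up. Wooden bridge handle along x above the middle, on 30 mm wide uprights at the end walls. At the (-x, -y) corner the walls drop to 24 mm high over 36 mm each way and a sloping pouring lip stands out about 20 mm.
- tote_handle (a point): Middle of the bridge handle, where to grip, 95 mm above the tote's underside. Bar 16 mm wide (tote's y), 18 mm high, 182 mm long (tote's x); 44 mm free between it and the rim level. Axes as the tote's. The loaded tote's centre of mass is about 60 to 75 mm below.
- tote_corner (a point): Inner floor corner at the lip: 91 mm to -x and 66 mm to -y of the tote's centre, 4 mm above the underside. Axes as the tote's. Settings start to slide at about 10 deg of slope; tipped 30 deg down along -x and -y alike (midway between the two walls) they all slide into this corner in about 2 s and pack against its walls.
- tote_foot (a point): The outermost bottom corner under the lip: 95 mm to -x and 70 mm to -y of the tote's centre, at the underside. It is the lowest point when the tote is tipped towards the lip corner.
- stone1: A loose polished silver setting with a round purple stone: a disc 18 mm across, 7 mm high, 10 mm with the stone. It weighs 15 g. Origin at the centre of its underside. It starts lying flat on the tote's floor, away from the lip corner.
- stone2: A loose polished silver setting with a round purple stone: a disc 18 mm across, 7 mm high, 10 mm with the stone. It weighs 15 g. Origin at the centre of its underside. It starts lying flat on the tote's floor, away from the lip corner.
- stone3: A loose polished silver setting with a rectangular purple stone: a block 20 (x) by 14 (y) mm, 7 mm high, 9.5 mm with the stone. It weighs 15 g. Origin at the centre of its underside. It starts lying flat on the tote's floor, away from the lip corner.
- stone4: A loose polished silver setting with a rectangular purple stone: a block 20 (x) by 14 (y) mm, 7 mm high, 9.5 mm with the stone. It weighs 15 g. Origin at the centre of its underside. It starts lying flat on the tote's floor, away from the lip corner.
- stone5: A loose polished silver setting with a round purple stone: a disc 18 mm across, 7 mm high, 10 mm with the stone. It weighs 15 g. Origin at the centre of its underside. It starts lying flat on the tote's floor, away from the lip corner.
- pliers: Bystander: pliers lying flat, about 150 mm long (x), 45 mm wide, 13 mm high, between the control box and the tote. Origin under the middle.
- bowl: Bystander: small dark steel bowl, 84 mm across, 42 mm high, between the control box and the tote. Origin under its centre.
- hammer: Bystander: hammer lying at the left of the bench, 240 mm long along its x. Origin at bench level.
- jar: Bystander: small glass jar with a steel lid, 56 mm across, 75 mm high, at the back. Origin under its centre.
- burnisher: Bystander: hand tool with a round handle, 180 mm long along its x, at the left, near the robot.
- oilstone: Bystander: grey sharpening stone, 50 by 150 by 25 mm, at the right. Origin under its centre.

How it is judged:
By the outcome, as a careful person would: the job done as asked, in the order asked, and still so for the second after the job is handed in, while the arm keeps its last pose, push and grip.
It also fails if it takes over 51 s, if anything falls off the work surface, if the arm or the gripper's body presses on something with over 40 N, if the wrist force passes 120 N, or if a joint passes its speed limit or range.

ROBOT

A 6-joint arm with a two-finger parallel gripper is mounted at the origin on the work surface. World frame = base frame: x ahead of the robot, y to its left, z up, the work surface at z = 0. Lengths are in mm, angles in rad, forces in N, time in s.
With the tool pointing down it reaches from about 325 to 775 mm from the base axis. Payload 9.3 kg.
Tool frame: the origin (TCP) lies midway between the tips of the shut fingers; the grasp point (between the pads) lies 19 mm behind it; z points along the fingers, x is the direction in which the jaws open and shut, and the axes are right-handed (so a half turn about z gives the same grasp; the last joint's range is limited). The gripper opens to 85 mm and grips with 20 to 120 N. Pads are 22 mm wide; open, the fingers measure 114 mm over their backs; the gripper's body (76 mm by 85 mm) begins 54 mm behind the grasp point. The pads swing forward as they close: fully open they stand 13 mm farther back than shut.
Start: joints at [0.949, 0.259, 0.021, 1.334, 0, 1.418], TCP at [248.499, 490.657, 231.279] pointing down, gripper open.
Joint ranges: [-3.04, 3.04], [-0.91, 1.82], [-1.04, 1.36], [-1.92, 1.95], [-1.52, 1.45], [-3.14, 3.14]. Speed limits (rad/s): [2.22, 2.22, 2.79, 3.14, 3.14, 3.14].

INTERFACE

Orientations are given as a 3x3 rotation matrix whose columns are the frame's x, y, z axes.
In Python, from plant import arm, eyes, workorder gives the robot as it stands. The module is installed in compiled form; this text tells all that it offers.
- The arm moves only by the shell command python3 -m handwheel 'ROWS' [FORCE]. ROWS is a JSON object of lists of equal length, an entry for each row: "hand": the opening, from 0 (shut) to 1 (fully open); "slide": the shift along the tool's x, y, z in cm, a list of three; "turn": the turn about the tool's z in degrees. In form: {"hand": [hand, ...], "slide": [[dx, dy, dz], ...], "turn": [turn, ...]}. A call has 1 to 12 rows; each row shifts and turns the commanded pose from where the row before left it, along the tool's axes as they then stand; what a row does not reach is not made up. A row lasts 1/12 s, in which the tool goes at most 41.7 mm and 7.16 degrees, less where a joint would pass 70% of its speed; a pose out of reach is approached as far as the arm can. A call with a gripper value outside its range is refused whole. The fingers move at their own pace and stop on an object; FORCE is the grip in N (left out, the last holds). Time passes only in rows, so rows that do not move let the fingers close. It gives the time, the measured TCP pose, the force and the opening at its end, in the units of the state.
- arm.get_state(): the state, without advancing time (a new reading comes with each control period).
- eyes.read_camera(name): name is "side" or "top" or "wrist"; returns the picture (420x560x3 uint8, red, green, blue); there is no depth.
- eyes.calibration(name): a dict with "camera_matrix" (3x3 intrinsics, pixels), "cam_to_world" (4x4, takes a point from camera to world coordinates). Camera axes: x right, y up, looking along -z (the intrinsics and any distortion apply to the point x, -y, -z); pixel columns grow to the right and rows downward; lengths in mm; the calibration is good to about 2 mm. A picture is of the moment at which its call begins: read the wrist's pose just before it. calibration takes no time and is no camera call; for the wrist camera it gives the pose at the moment of the call.
- workorder.sign_off(): hands the job in, once; it reports no verdict.
The state is a dict: "clock": time; "joints": joint angles; "dq": joint speeds; "joint_torque": joint torques, N m; "tcp_pos": TCP position; "tcp_rot": TCP orientation; "ft_force": force on the tool from outside, world axes, zero at the start; "torque": the same for the moment, N m; "gripper_width": finger opening in mm.
Only numpy, scipy, OpenCV 4.12 (cv2) and the standard library are available. Lean on these libraries where they do the work, as an engineer would, in place of code of your own. Each camera call takes 0.05 s, during which the arm holds its last target. There are 200 camera calls.

## Working session

There is one attempt and no reset: what is moved stays moved. The work goes in short steps, Python scripts to look and compute and a shell command to move; the robot and the scene stay as the last step left them, time stands still between calls to the robot, and variables do not carry over. Pictures are saved under pics/ and viewed, about 8 in all and at most 12, crops included, and the job is handed in when it is done.

```bash
mkdir -p pics; python3 - <<'E'
from plant import arm, eyes
import cv2
s=arm.get_state(); print({k:s[k] for k in('clock','tcp_pos','tcp_rot','gripper_width')})
for n in('top','side'):
    im=eyes.read_camera(n); cv2.imwrite(f'pics/{n}0.png',cv2.cvtColor(im,cv2.COLOR_RGB2BGR)); print(n,{k:v for k,v in eyes.calibration(n).items()})
E
```

```text
{'clock': 0.0, 'tcp_pos': array([248.34045987, 490.43286122, 230.649312  ]), 'tcp_rot': array([[ 4.51839506e-01,  8.92098903e-01, -7.79275500e-04],
       [ 8.92098251e-01, -4.51840134e-01, -1.09693210e-03],
       [-1.33067987e-03, -1.99553051e-04, -9.99999095e-01]]), 'gripper_width': 85.30850509823112}
top {'camera_matrix': array([[396.08722511,   0.        , 275.90758025],
       [  0.        , 396.08722511, 214.09569948],
       [  0.        ,   0.        ,   1.        ]]), 'cam_to_world': array([[-1.03396665e-02,  9.98873960e-01, -4.63023005e-02,
         4.87212159e+02],
       [-9.99791366e-01, -1.11427105e-02, -1.71191081e-02,
        -3.29281117e+00],
       [-1.76157645e-02,  4.61156344e-02,  9.98780773e-01,
         1.24012668e+03],
       [ 0.00000000e+00,  0.00000000e+00,  0.00000000e+00,
         1.00000000e+00]])}
side {'camera_matrix': array([[382.48100368,   0.        , 281.40770365],
       [  0.        , 382.48100368, 216.44587662],
       [  0.        ,   0.        ,   1.        ]]), 'cam_to_world': array([[ 8.90875231e-01,  3.08963871e-01, -3.32990463e-01,
         1.25922330e+02],
       [-4.53863588e-01,  6.35584852e-01, -6.24531616e-01,
        -7.66365183e+02],
       [ 1.86859888e-02,  7.07511994e-01,  7.06454253e-01,
         9.75284802e+02],
       [ 0.00000000e+00,  0.00000000e+00,  0.00000000e+00,
         1.00000000e+00]])}
```

View pics/top0.png

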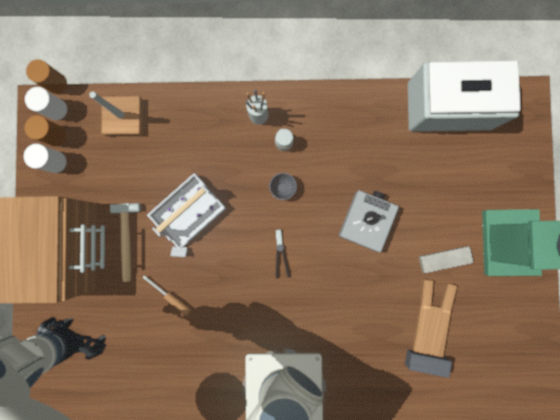

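The top view shows the tote near (187,210), with what may be its lip near (180,252), and the control box near (370,220) with the knob at about (371,218). I'll enlarge both in one picture.

```bash
python3 - <<'E'
import cv2,numpy as np
im=cv2.imread('pics/top0.png')
a=cv2.resize(im[165:265,135:235],None,fx=4,fy=4,interpolation=cv2.INTER_CUBIC)
b=cv2.resize(im[180:260,330:410],(400,400),interpolation=cv2.INTER_CUBIC)
cv2.imwrite('pics/crop0.png',np.hstack([a,b]))
E
```

```text
(no output)
```

View pics/crop0.png

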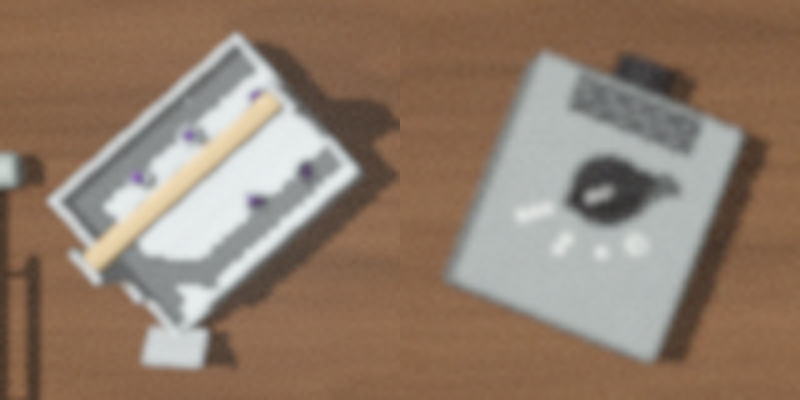

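The crop shows the tote's lip at its lower-left and bottom corner (crop 178,345), so the tote's yaw is about -47°. The knob's pointer sits near the high mark (crop 533,212), with medium at (563,243), low at (601,252) and off at (636,244). Next I compute positions.

```bash
cat > h.py <<'E'
from plant import arm, eyes
import numpy as np, cv2
def ray(n,u,v,z,cal=None):
    c=cal or eyes.calibration(n);K=c['camera_matrix'];T=c['cam_to_world']
    d=T[:3,:3]@np.array([(u-K[0,2])/K[0,0],-(v-K[1,2])/K[1,1],-1]);o=T[:3,3]
    return o+d*(z-o[2])/d[2]
def proj(n,p,cal=None):
    c=cal or eyes.calibration(n);K=c['camera_matrix'];T=c['cam_to_world']
    q=T[:3,:3].T@(np.array(p,float)-T[:3,3]);return K[0,0]*q[0]/-q[2]+K[0,2],K[1,1]*q[1]/q[2]+K[1,2]
def wrist(f):
    c=eyes.calibration('wrist');im=eyes.read_camera('wrist');np.savez('pics/'+f,K=c['camera_matrix'],T=c['cam_to_world'])
    cv2.imwrite(f'pics/{f}.png',cv2.cvtColor(im,cv2.COLOR_RGB2BGR))
def lc(f):
    d=np.load(f'pics/{f}.npz');return {'camera_matrix':d['K'],'cam_to_world':d['T']}
def goto(x,y,z,yaw):
    "cm slides in the current tool axes (before turning) and turn in deg"
    s=arm.get_state();R=s['tcp_rot'];d=R.T@(np.array([x,y,z])-s['tcp_pos'])/10
    y0=np.degrees(np.arctan2(R[1,0],R[0,0]));t=-((yaw-y0+90)%180-90)
    print('now',s['tcp_pos'].round(1),'yaw',y0.round(1),'slide',d.round(2),'turn',round(t,1),'alt',round(t-180*np.sign(t),1))
E
python3 - <<'E'
from h import *
A=lambda x,y:(135+x/4,165+y/4); B=lambda x,y:(330+(x-400)/5,180+y/5)
for n,p,z in[('h-',A(95,263),104),('h+',A(270,100),104),('hm',A(182.5,181.5),104),('lip',A(178,345),25),('c1',A(50,203),42),('c2',A(238,37),42),('c3',A(358,172),42)]: print(n,ray('top',*p,z).round(1))
c=[ray('top',*B(*p),50) for p in((545,52),(740,130),(655,360),(447,280))]
print([q.round(0) for q in c]); m=np.mean(c,0);ax=(c[0]+c[1]-c[2]-c[3]);yw=np.degrees(np.arctan2(ax[1],ax[0]))
k=m[:2]+10*ax[:2]/np.linalg.norm(ax[:2]);print(m,yw,'knob',k)
goto(k[0],k[1],250,yw+128-90)
E
```

```text
h- [495.6 354.3 104. ]
h+ [611.9 227.6 104. ]
hm [553.7 291.  104. ]
lip [432.6 314.9  25. ]
c1 [542.1 408.4  42. ]
c2 [667.3 264.6  42. ]
c3 [563.  173.2  42. ]
[array([ 611., -233.,   50.]), array([ 563., -349.,   50.]), array([ 426., -295.,   50.]), array([ 475., -172.,   50.])]
[ 518.47359146 -262.37762621   50.        ] -22.831205011970056 knob [ 527.69011108 -266.25780224]
now [248.3 490.4 230.7] yaw 63.1 slide [-54.89  59.11  -1.87] turn 48.0 alt -132.0
```

```bash
python3 -m handwheel '{"hand":[1,1,1,1,1,1,1,1,1,1,1,1],"slide":[[-2.74,2.95,0],[-2.74,2.95,0],[-2.74,2.95,0],[-2.74,2.95,0],[-2.74,2.95,0],[-2.74,2.95,0],[-2.74,2.95,0],[-2.74,2.95,0],[-2.74,2.95,0],[-2.74,2.95,0],[-2.74,2.95,0],[-2.74,2.95,0]],"turn":[0,0,0,0,0,0,0,0,0,0,0,0]}' 30
python3 -m handwheel '{"hand":[1,1,1,1,1,1,1,1,1,1,1,1],"slide":[[-2.74,2.95,0],[-2.74,2.95,0],[-2.74,2.95,0],[-2.74,2.95,0],[-2.74,2.95,0],[-2.74,2.95,0],[-2.74,2.95,0],[-2.74,2.95,0],[0,0,0],[0,0,0],[0,0,0],[0,0,0]],"turn":[0,0,0,0,0,6,6,6,6,6,6,6]}'
python3 - <<'E'
from h import *
print(arm.get_state()['joints'].round(3),arm.get_state()['tcp_rot'].round(3))
goto(527.7,-266.3,250,15.2)
E
```

```text
clock: 1.1
tcp_pos: [415.8, 35.4, 231.3]
tcp_rot: [[0.452, 0.892, 0.0], [0.892, -0.452, 0.0], [0.0, 0.0, -1.0]]
ft_force: [1.4, 0.9, -0.3]
gripper_width: 85.2
clock: 2.1
tcp_pos: [514.8, -268.5, 230.6]
tcp_rot: [[0.935, 0.355, -0.001], [0.355, -0.935, 0.001], [-0.001, -0.001, -1.0]]
ft_force: [-0.9, -0.1, 0.9]
gripper_width: 85.6
[-0.625  0.313  0.096  1.356  0.     0.583] [[ 0.935  0.355 -0.001]
 [ 0.355 -0.935  0.001]
 [-0.001 -0.001 -1.   ]]
now [ 514.8 -268.5  230.6] yaw 20.8 slide [ 1.28  0.25 -1.95] turn 5.6 alt -174.4
```

```bash
python3 -m handwheel '{"hand":[1,1],"slide":[[1.2,0.2,0],[0,0,0]],"turn":[5,0]}'
python3 - <<'E'
from h import *
wrist('w1')
E
```

```text
clock: 2.27
tcp_pos: [527.8, -265.6, 230.7]
tcp_rot: [[0.962, 0.274, -0.0], [0.274, -0.962, 0.001], [-0.0, -0.001, -1.0]]
ft_force: [-1.2, 1.0, -0.5]
gripper_width: 85.6
```

View pics/w1.png

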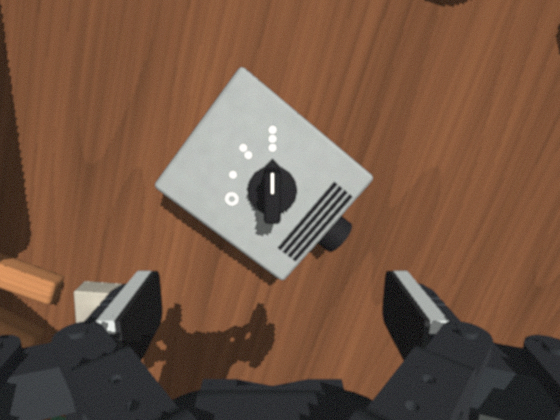

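The wrist view shows the pointer at (272,165), pointing straight at the three dots (272,130–148), so the knob is on high. The skirt centre is at about (272,190) and the low dot at (233,174).

```bash
python3 - <<'E'
from h import *
c=lc('w1')
for p,z in(((272,190),56),((272,172),88),((272,193),88),((272,139),50),((233,174),50),((232,199),50),((241,68),50),((372,178),50),((282,279),50),((157,185),50)): print(p,ray(0,*p,z,c).round(1))
b=np.mean([ray(0,*p,50,c) for p in((241,68),(372,178),(282,279),(157,185))],0);print('box',b)
k=ray(0,272,190,56,c);h=ray(0,272,139,50,c);print('point dir',np.degrees(np.arctan2(h[1]-k[1],h[0]-k[0])))
goto(k[0],k[1],65,np.degrees(np.arctan2(h[1]-k[1],h[0]-k[0]))-90)
for p in((k[0],k[1],58),): print(proj('top',p))
E
```

```text
(272, 190) [ 529.2 -267.1   56. ]
(272, 172) [ 523.3 -246.7   88. ]
(272, 193) [ 527.9 -262.7   88. ]
(272, 139) [ 517.2 -225.4   50. ]
(233, 174) [ 492.6 -263.9   50. ]
(232, 199) [ 497.3 -286.1   50. ]
(241, 68) [ 477.2 -177.4   50. ]
(372, 178) [ 611.4 -233.7   50. ]
(282, 279) [ 562.5 -349.1   50. ]
(157, 185) [ 430.1 -292.    50. ]
box [ 520.3135055  -263.04631467   50.        ]
point dir 105.93583873465435
now [ 527.2 -265.5  230.7] yaw 16.3 slide [ 0.15  0.22 16.57] turn 0.3 alt -179.7
(np.float64(371.4330489030771), np.float64(217.34835089389418))
```

```bash
python3 -m handwheel '{"hand":[1,1,1,1,1,1,0,0,0,0,0,0],"slide":[[0.1,0.2,3.3],[0,0,3.3],[0,0,3.3],[0,0,3.3],[0,0,3.2],[0,0,0],[0,0,0],[0,0,0],[0,0,0],[0,0,0],[0,0,0],[0,0,0]],"turn":[0,0,0,0,0,0,0,0,0,0,0,0]}' 40

```

```text
clock: 3.32
tcp_pos: [528.6, -267.7, 68.4]
tcp_rot: [[0.961, 0.278, 0.001], [0.278, -0.961, -0.001], [0.0, 0.001, -1.0]]
ft_force: [-10.8, -1.8, 22.4]
gripper_width: 13.0
```

```bash
python3 -m handwheel '{"hand":[0,0,0],"slide":[[0,0,-0.3],[0,0,0],[0,0,0]],"turn":[0,0,0]}'
python3 -m handwheel '{"hand":[0,0,0,0,0,0,0,0,0,0,0,0],"slide":[[0,0,0],[0,0,0],[0,0,0],[0,0,0],[0,0,0],[0,0,0],[0,0,0],[0,0,0],[0,0,0],[0,0,0],[0,0,0],[0,0,0]],"turn":[-5.8,-5.8,-5.8,-5.8,-5.8,-5.8,-5.8,-5.8,-5.8,-5.8,-5.8,-5.7]}'
```

```text
clock: 3.57
tcp_pos: [528.3, -267.6, 68.8]
tcp_rot: [[0.961, 0.278, -0.001], [0.278, -0.961, 0.0], [-0.001, -0.001, -1.0]]
ft_force: [3.5, -4.6, -17.0]
gripper_width: 13.0
clock: 4.57
tcp_pos: [529.0, -266.8, 68.8]
tcp_rot: [[0.07, 0.998, -0.0], [0.998, -0.07, 0.002], [0.002, -0.0, -1.0]]
ft_force: [6.9, -0.9, -16.7]
gripper_width: 12.8
```

```bash
python3 -m handwheel '{"hand":[1,1,1,1,1,1,1,1,1,1],"slide":[[0,0,0],[0,0,0],[0,0,0],[0,0,0],[0,0,-4],[0,0,-4],[0,0,-4],[0,0,-4],[0,0,-4],[0,0,0]],"turn":[0,0,0,0,0,0,0,0,0,0]}'
python3 - <<'E'
from h import *
wrist('w2')
im=cv2.imread('pics/w2.png');cv2.imwrite('pics/w2c.png',im[40:330,120:420])
E
```

```text
clock: 5.4
tcp_pos: [529.9, -268.3, 279.1]
tcp_rot: [[0.077, 0.997, 0.01], [0.997, -0.077, -0.007], [-0.006, 0.011, -1.0]]
ft_force: [0.0, -0.5, -0.5]
gripper_width: 85.7
```

View pics/w2c.png

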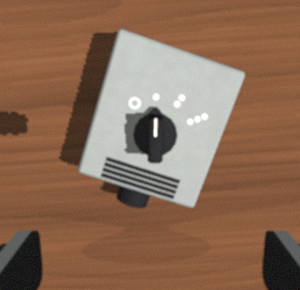

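The pointer (crop 156,105) aims at the single dot (156,97), so the knob is on low. Rows can't tilt the tool directly, so before gripping anything I test empty-handed what happens at the reach limit.

```bash
python3 -m handwheel '{"hand":[1,1,1,1,1],"slide":[[1.2,4,0],[1.2,4,0],[1.2,4,0],[1.2,4,0],[1.2,4,0]],"turn":[0,0,0,0,0]}'
python3 -m handwheel '{"hand":[1,1,1],"slide":[[1,4,0],[1,4,0],[1,4,0]],"turn":[0,0,0]}'
python3 -m handwheel '{"hand":[1,1,1],"slide":[[0,4,0],[0,4,0],[0,0,0]],"turn":[0,0,0]}'
python3 -c "
from plant import arm;s=arm.get_state();print(s['joints'].round(3))"
```

```text
clock: 5.87
tcp_pos: [731.8, -222.4, 269.8]
tcp_rot: [[0.077, 0.997, -0.0], [0.997, -0.077, 0.0], [0.0, -0.0, -1.0]]
ft_force: [0.6, -1.7, 0.4]
gripper_width: 85.3
clock: 6.12
tcp_pos: [813.3, -210.6, 261.4]
tcp_rot: [[0.078, 0.997, 0.027], [0.997, -0.077, -0.01], [-0.008, 0.027, -1.0]]
ft_force: [2.3, -0.3, 0.8]
gripper_width: 85.8
clock: 6.37
tcp_pos: [824.5, -198.7, 247.6]
tcp_rot: [[0.075, 0.997, 0.023], [0.997, -0.075, -0.002], [-0.0, 0.023, -1.0]]
ft_force: [-0.1, -0.3, 1.5]
gripper_width: 85.4
[-0.337  0.962  1.361  1.947  0.006 -0.262]
```

```bash
python3 -m handwheel '{"hand":[1,1,1,1,1],"slide":[[0,0,-4],[0,0,-4],[0,0,-4],[0,0,-4],[0,0,0]],"turn":[0,0,0,0,0]}'
python3 -c "
from plant import arm;s=arm.get_state();print(s['joints'].round(3))"
python3 -m handwheel '{"hand":[1,1,1,1,1],"slide":[[0,4,0],[0,4,0],[0,4,0],[0,4,0],[0,0,0]],"turn":[0,0,0,0,0]}'
python3 -c "
from plant import arm;s=arm.get_state();print(s['joints'].round(3))"
```

```text
clock: 6.78
tcp_pos: [800.4, -194.2, 364.9]
tcp_rot: [[0.08, 0.985, 0.156], [0.996, -0.073, -0.049], [-0.037, 0.159, -0.987]]
ft_force: [-0.5, -0.2, 0.6]
gripper_width: 85.7
[-0.342  0.822  1.364  1.949  0.006 -0.264]
clock: 7.2
tcp_pos: [812.9, -172.3, 338.0]
tcp_rot: [[0.075, 0.989, 0.129], [0.997, -0.073, -0.025], [-0.015, 0.131, -0.991]]
ft_force: [-0.2, 0.2, 0.6]
gripper_width: 85.3
[-0.316  0.854  1.362  1.948  0.017 -0.24 ]
```

The tilt survives at the limit: pushing up while j4 is at its stop tilts the tool outward by about 2° per row, and later rows keep that tilt. That gives me a way to tip the tote with its lip corner facing the robot. First I remove the test tilt.

```bash
python3 -m handwheel '{"hand":[1,1,1,1,1],"slide":[[-0.5,3,2],[-0.5,3,2],[-0.5,3,2],[-0.5,3,2],[0,0,0]],"turn":[0,0,0,0,0]}'
python3 -c "
from plant import arm;s=arm.get_state();print(s['joints'].round(3))"
```

```text
clock: 7.62
tcp_pos: [825.2, -180.6, 272.4]
tcp_rot: [[0.074, 0.996, 0.057], [0.997, -0.075, 0.009], [0.013, 0.056, -0.998]]
ft_force: [0.4, -0.3, -1.0]
gripper_width: 85.8
[-0.324  0.932  1.36   1.947  0.027 -0.248]
```

```bash
python3 -m handwheel '{"hand":[1,1,1,1],"slide":[[0,3,2],[0,3,2],[0,3,2],[0,0,0]],"turn":[0,0,0,0]}'
python3 - <<'E'
from h import *
print(arm.get_state()['joints'].round(3),arm.get_state()['tcp_rot'].round(3))
goto(553.7,291,260,42)
E
```

```text
clock: 7.95
tcp_pos: [834.7, -167.6, 228.2]
tcp_rot: [[0.072, 0.997, 0.009], [0.997, -0.072, 0.033], [0.033, 0.007, -0.999]]
ft_force: [0.1, -0.3, -1.1]
gripper_width: 85.5
[-0.308  0.985  1.36   1.948  0.034 -0.236] [[ 0.072  0.997  0.009]
 [ 0.997 -0.072  0.033]
 [ 0.033  0.007 -0.999]]
now [ 834.7 -167.6  228.2] yaw 85.9 slide [ 43.79 -31.32  -1.94] turn 43.9 alt -136.1
```

```bash
python3 -m handwheel '{"hand":[1,1,1,1,1,1,1,1,1,1,1,1],"slide":[[3.13,-2.24,-0.2],[3.13,-2.24,-0.2],[3.13,-2.24,-0.2],[3.13,-2.24,-0.2],[3.13,-2.24,-0.2],[3.13,-2.24,-0.2],[3.13,-2.24,-0.2],[3.13,-2.24,-0.2],[3.13,-2.24,-0.2],[3.13,-2.24,-0.2],[3.13,-2.24,-0.2],[3.13,-2.24,-0.2]],"turn":[0,0,0,0,0,0,0,0,0,0,0,0]}'
python3 -m handwheel '{"hand":[1,1,1,1,1,1,1,1,1],"slide":[[3.13,-2.24,-0.2],[3.13,-2.24,-0.2],[0,0,0],[0,0,0],[0,0,0],[0,0,0],[0,0,0],[0,0,0],[0,0,0]],"turn":[0,6.3,6.3,6.3,6.3,6.3,6.3,6.2,0]}'
python3 - <<'E'
from h import *
wrist('w3');print(arm.get_state()['joints'].round(3),arm.get_state()['tcp_rot'].round(3))
goto(553.7,291,260,42)
E
```

```text
clock: 8.95
tcp_pos: [609.9, 202.0, 266.5]
tcp_rot: [[0.072, 0.997, 0.018], [0.997, -0.073, 0.03], [0.031, 0.016, -0.999]]
ft_force: [0.4, 1.2, 0.3]
gripper_width: 85.5
clock: 9.7
tcp_pos: [570.9, 266.3, 271.5]
tcp_rot: [[0.748, 0.663, 0.017], [0.663, -0.748, 0.03], [0.033, -0.011, -0.999]]
ft_force: [-0.4, -0.2, -0.3]
gripper_width: 85.2
[0.292 0.375 0.291 1.462 0.024 1.131] [[ 0.744  0.668  0.017]
 [ 0.668 -0.744  0.03 ]
 [ 0.033 -0.011 -0.999]]
now [570.9 266.2 271.4] yaw 41.9 slide [ 0.34 -2.99  1.18] turn -0.1 alt 179.9
```

View pics/w3.png

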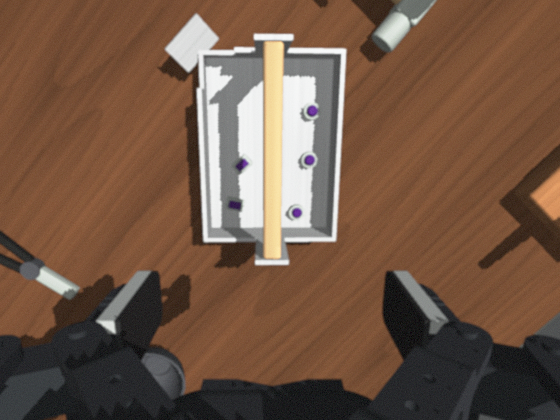

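The wrist view shows the handle from (274,42) to (273,258), the lip at upper left (192,43), and five settings: three round near x≈305 and two square near x≈238.

```bash
python3 - <<'E'
from h import *
c=lc('w3')
a=ray(0,274,41,104,c);b=ray(0,272.5,259,104,c);print(a,b,np.linalg.norm(a-b));m=(a+b)/2
yaw=np.degrees(np.arctan2(b[1]-a[1],b[0]-a[0]));print('mid',m,'tote yaw',yaw)
cs=[ray(0,*p,42,c) for p in((346,50),(335,241),(204,241))];print(cs,(cs[0]+cs[2])/2)
goto(m[0],m[1],76,yaw+90)
E
```

```text
[497.84685824 359.85974312 104.        ] [616.77323651 224.06232803 104.        ] 180.5115547467374
mid [557.31004738 291.96103558 104.        ] tote yaw -48.78931794475972
[array([548.0224931 , 408.57452151,  42.        ]), array([672.09628205, 265.60070428,  42.        ]), array([566.83698728, 174.41894969,  42.        ])] [557.42974019 291.4967356   42.        ]
now [570.9 266.2 271.4] yaw 41.9 slide [ 0.06 -2.62 19.58] turn 0.7 alt -179.3
```

```bash
python3 -m handwheel '{"hand":[1,1,1,1,1,1,1,1],"slide":[[0.1,-2.6,0],[0,0,3.5],[0,0,3.5],[0,0,3.5],[0,0,3.5],[0,0,3.5],[0,0,2.1],[0,0,0]],"turn":[0.7,0,0,0,0,0,0,0]}'
python3 -m handwheel '{"hand":[0,0,0,0,0,0,0,0,0],"slide":[[0,0,0],[0,0,0],[0,0,0],[0,0,0],[0,0,0],[0,0,0],[0,0,0],[0,0,0],[0,0,0]],"turn":[0,0,0,0,0,0,0,0,0]}' 90
```

```text
clock: 10.42
tcp_pos: [555.2, 291.1, 70.7]
tcp_rot: [[0.751, 0.661, 0.009], [0.66, -0.751, 0.027], [0.025, -0.014, -1.0]]
ft_force: [-0.1, -0.3, 0.8]
gripper_width: 85.1
clock: 11.17
tcp_pos: [558.1, 292.1, 76.6]
tcp_rot: [[0.753, 0.658, 0.018], [0.657, -0.753, 0.03], [0.034, -0.011, -0.999]]
ft_force: [-0.1, 0.5, 6.6]
gripper_width: 14.7
```

```bash
python3 -m handwheel '{"hand":[0,0,0,0,0,0,0,0,0,0,0,0],"slide":[[0,0,-0.5],[0,0,-1],[0,0,-1.5],[0,0,-2],[0,0,-2],[0,0,-2],[0,0,-2],[0,0,-2],[0,0,-2],[0,0,-1.5],[0,0,-1],[0,0,-0.5]],"turn":[0,0,0,0,0,0,0,0,0,0,0,0]}'
python3 -m handwheel '{"hand":[0,0,0,0,0,0,0,0,0,0,0,0],"slide":[[0,0,-0.5],[0,0,-1],[0,0,-1.5],[0,0,-2],[0,0,-2],[0,0,-2],[0,0,-2],[0,0,-2],[0,0,-2],[0,0,-1.5],[0,0,-1],[0,0,-0.5]],"turn":[0,-1,-2,-3,-3,-3,-3,-2.5,-2,-1,0,0]}'
python3 - <<'E'
from h import *
print(arm.get_state()['joints'].round(3))
im=eyes.read_camera('side');cv2.imwrite('pics/s1.png',cv2.cvtColor(im,cv2.COLOR_RGB2BGR)[0:360,:])
E
```

```text
clock: 12.17
tcp_pos: [554.7, 286.5, 256.9]
tcp_rot: [[0.753, 0.658, 0.018], [0.657, -0.753, 0.03], [0.034, -0.011, -0.999]]
ft_force: [0.3, 0.4, -5.4]
gripper_width: 14.4
clock: 13.17
tcp_pos: [551.7, 281.1, 436.2]
tcp_rot: [[0.474, 0.88, 0.017], [0.88, -0.475, 0.03], [0.035, 0.001, -0.999]]
ft_force: [-1.0, -0.2, -5.2]
gripper_width: 14.7
[0.325 0.427 0.801 1.919 0.023 0.82 ]
```

View pics/s1.png

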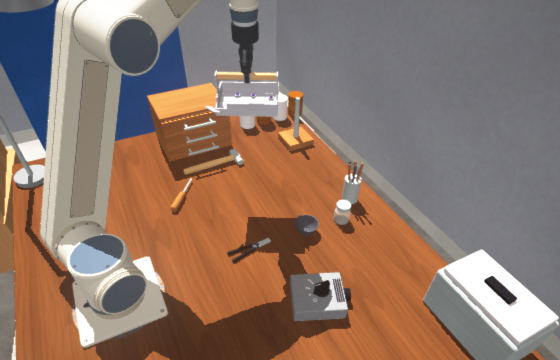

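The side view shows the tote level in the air at about (248,95), with its stones inside. j4 is near its limit, so I tilt slowly by pushing upward.

```bash
python3 -m handwheel '{"hand":[0,0,0,0,0,0,0,0],"slide":[[0,0,-1],[0,0,-1.5],[0,0,-2],[0,0,-2],[0,0,-2],[0,0,-1.5],[0,0,-1],[0,0,0]],"turn":[0,0,0,0,0,0,0,0]}'
python3 -c "
from plant import arm;s=arm.get_state();print(s['joints'].round(3))"
```

```text
clock: 13.88
tcp_pos: [525.7, 267.0, 490.2]
tcp_rot: [[0.472, 0.877, 0.086], [0.877, -0.477, 0.056], [0.09, 0.049, -0.995]]
ft_force: [0.0, -0.9, -3.3]
gripper_width: 14.4
[0.314 0.354 0.831 1.948 0.027 0.812]
```

```bash
python3 -m handwheel '{"hand":[0,0,0,0,0,0,0,0,0,0,0,0],"slide":[[0.3,0.4,-1],[0.4,0.5,-1.8],[0.6,0.7,-2.2],[0.6,0.7,-2.2],[0.6,0.7,-2.2],[0.6,0.7,-2.2],[0.6,0.7,-2.2],[0.6,0.7,-2.2],[0.6,0.7,-2.2],[0.4,0.5,-1.8],[0.3,0.4,-1],[0,0,0]],"turn":[0,0,0,0,0,0,0,0,0,0,0,0]}'
python3 -c "
from plant import arm;s=arm.get_state();print(s['joints'].round(3))"
```

```text
clock: 14.88
tcp_pos: [534.9, 248.4, 567.5]
tcp_rot: [[0.451, 0.858, 0.247], [0.866, -0.488, 0.112], [0.217, 0.164, -0.962]]
ft_force: [0.7, 0.3, -4.4]
gripper_width: 14.7
[0.272 0.306 0.955 1.948 0.042 0.776]
```

```bash
python3 -m handwheel '{"hand":[0,0,0,0,0,0,0,0,0,0,0,0],"slide":[[0.4,0.5,-1],[0.6,0.7,-1.8],[0.7,0.9,-2.2],[0.7,0.9,-2.2],[0.7,0.9,-2.2],[0.7,0.9,-2.2],[0.7,0.9,-2.2],[0.7,0.9,-2.2],[0.7,0.9,-2.2],[0.6,0.7,-1.8],[0.3,0.4,-1],[0,0,0]],"turn":[0,-0.5,-0.5,-0.5,-0.5,-0.5,-0.5,-0.5,-0.5,0,0,0]}'
python3 -c "
from plant import arm;s=arm.get_state();print(s['joints'].round(3))"
```

```text
clock: 15.88
tcp_pos: [529.8, 226.4, 650.4]
tcp_rot: [[0.35, 0.843, 0.409], [0.881, -0.444, 0.161], [0.317, 0.304, -0.898]]
ft_force: [-0.0, -0.3, -4.3]
gripper_width: 14.5
[0.224 0.253 1.081 1.948 0.066 0.671]
```

```bash
python3 -m handwheel '{"hand":[0,0,0,0,0,0,0,0,0,0,0,0],"slide":[[0.4,0.5,-1],[0.6,0.8,-1.8],[0.7,0.9,-2.2],[0.7,0.9,-2],[0.4,0.5,-1.2],[0,0,0],[0,0,0],[0,0,0],[0,0,0],[0,0,0],[0,0,0],[0,0,0]],"turn":[0,0,0,0,0,0,0,0,0,0,0,0]}'
python3 - <<'E'
from h import *
s=arm.get_state();print(s['joints'].round(3))
t=cv2.cvtColor(eyes.read_camera('top'),cv2.COLOR_RGB2BGR);q=cv2.cvtColor(eyes.read_camera('side'),cv2.COLOR_RGB2BGR)
wrist('w4');w=cv2.imread('pics/w4.png')
p=s['tcp_pos']-19*s['tcp_rot'][:,2]
for n in('top','side'): print(n,proj(n,p))
u,v=map(int,proj('side',p+95*s['tcp_rot'][:,2])); a=q[max(0,v-70):v+70,max(0,u-90):u+90]
cv2.imwrite('pics/m1.png',np.hstack([cv2.resize(w,(400,300)),cv2.resize(a,(400,300))]));cv2.imwrite('pics/t1.png',t)
E
```

```text
clock: 16.88
tcp_pos: [521.9, 217.9, 681.7]
tcp_rot: [[0.331, 0.82, 0.466], [0.874, -0.453, 0.177], [0.356, 0.349, -0.867]]
ft_force: [-0.3, -0.3, -4.3]
gripper_width: 14.5
[0.206 0.23  1.123 1.948 0.077 0.66 ]
top (np.float64(124.67797926111399), np.float64(215.269892672862))
side (np.float64(238.34875260477725), np.float64(-6.767920826777896))
```

View pics/m1.png

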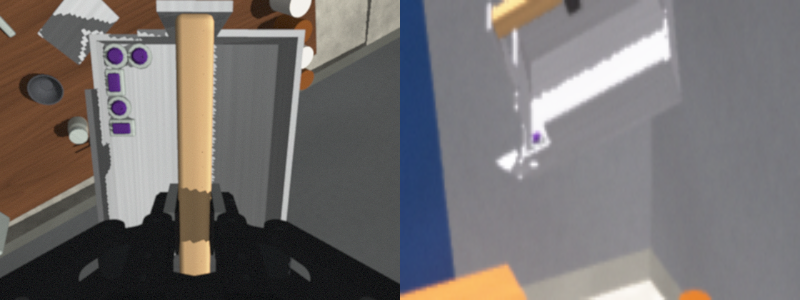

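The wrist half shows all five settings packed at the lip corner along its walls, at about (115,55), (140,55), (114,82), (119,107) and (121,128) in the half-view. The side half shows the tote tipped with the lip down and nothing spilled. I let it settle another second, then check positions and the tote's pose in the hand.

```bash
python3 -m handwheel '{"hand":[0,0,0,0,0,0,0,0,0,0,0,0],"slide":[[0,0,0],[0,0,0],[0,0,0],[0,0,0],[0,0,0],[0,0,0],[0,0,0],[0,0,0],[0,0,0],[0,0,0],[0,0,0],[0,0,0]],"turn":[0,0,0,0,0,0,0,0,0,0,0,0]}'
python3 - <<'E'
from h import *
from scipy import ndimage, optimize
s=arm.get_state();R=s['tcp_rot'];wrist('w5');c=lc('w5')
im=cv2.imread('pics/w5.png').astype(int);b,g,r=im[...,0],im[...,1],im[...,2]
l,n=ndimage.label((b>g+40)&(r>g+15));cen=[(x[1],x[0],k) for i,x in enumerate(ndimage.center_of_mass(l>0,l,range(1,n+1))) if (k:=int((l==i+1).sum()))>40]
Tt=np.c_[R[:,1],R[:,0],-R[:,2]];o=s['tcp_pos']-19*R[:,2]-95*Tt[:,2]
# fit tote pose in hand to seen rim corners (outer, z=42) and handle far end
for p in((95,70,42),(-95,70,42),(-91,-0,104)): print('model',p,np.round(proj(0,o+Tt@np.array(p),c)))
K,T=c['camera_matrix'],c['cam_to_world']
for u,v,k in cen:
    d=T[:3,:3]@np.array([(u-K[0,2])/K[0,0],-(v-K[1,2])/K[1,1],-1]);a=Tt.T@(T[:3,3]-o);e=Tt.T@d
    q=a+e*(14-a[2])/e[2];print((round(u),round(v),k),q.round(1),'from corner',round(np.hypot(q[0]+91,q[1]+66),1))
cv2.imwrite('pics/w5c.png',im[0:330,80:480])
E
```

```text
clock: 18.03
tcp_pos: [521.7, 217.9, 682.0]
tcp_rot: [[0.331, 0.82, 0.467], [0.874, -0.453, 0.177], [0.356, 0.349, -0.867]]
ft_force: [0.4, 0.2, -3.6]
gripper_width: 14.4
model (95, 70, 42) [394. 400.]
model (-95, 70, 42) [432.  41.]
model (-91, 0, 104) [272.  18.]
(161, 78, 364) [-81.7 -57.6  14. ] from corner 12.6
(196, 78, 357) [-81.7 -39.6  14. ] from corner 28.0
(159, 115, 386) [-63.1 -60.   14. ] from corner 28.6
(167, 151, 310) [-44.2 -57.6  14. ] from corner 47.5
(170, 179, 327) [-28.3 -57.1  14. ] from corner 63.4[ WARN:0@1.124] global loadsave.cpp:1063 imwrite_ Unsupported depth image for selected encoder is fallbacked to CV_8U.
```

View pics/w5c.png

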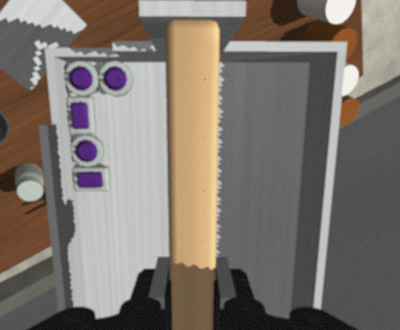

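View pics/t1.png

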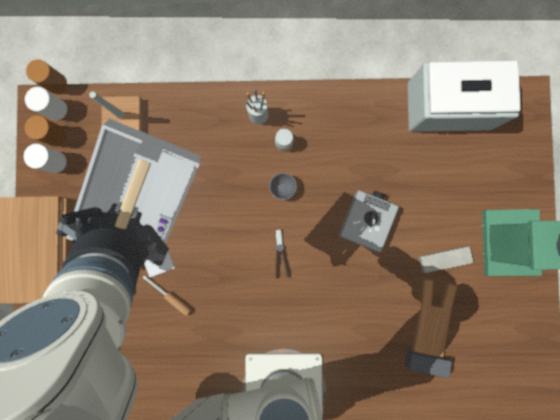

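The top view shows the pliers (282,255), bowl (284,187), jar (285,140), oilstone (446,260) and burnisher (165,295) where they started, and the knob still on low. The tote is tipped 29.9° and steady, so I hand in the job.

```bash
python3 -c "
from plant import workorder,arm
print(workorder.sign_off(),arm.get_state()['clock'])"
```

```text
the job is handed in; nothing more can be done
the job is handed in; nothing more can be done
```

I turned the selector from high to low first, then lifted the tote by its bridge handle and tipped it towards the lip corner. I handed the job in with the tote still held in the air; sign-off gives no verdict, and the clock read about 18 s of the 51 allowed.

**Tilt:** The move rows cannot tilt the tool directly, so I tipped it by pushing upward with joint 4 at its limit. I tried this with the empty gripper first and removed that tilt again, apart from about 2°, before gripping the tote.

**Last checks:**
- **Knob:** The wrist picture after I let go shows the pointer on the one dot, and the later top view agrees.
- **Tote:** The tool reads 29.9° of tilt, split evenly between -x and -y, and it did not change over the last second. The tote's outline in the wrist picture fits that tilt to within a degree or two.
- **Settings:** All five are inside the tote and none spilled. They touch each other in an L at the lip corner, 13, 28, 29, 48 and 63 mm from it. Four are in a row along one wall, so the farthest is 63 mm out, and I did not try to pack them tighter.
- **Other items:** In the top view the pliers, bowl, jar, oilstone and burnisher look unmoved. The arm hides the hammer in that view; the side view after the lift showed it in place.

**Possible problem:** During the empty test, joint 3 read up to 1.364 against a stated range of 1.36. This may be sensor noise or rounding. After that test joint 3 stayed at or below 1.12.

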